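Load the stage with the solid pillars and pull-test its clamp

TASK

Some of the look-alike steel pillars on the bench are solid and some are hollow spacers: feel each one's weight by lifting it, load every solid one onto the stage's carrier plate and put every hollow one into the steel tray, each resting on the floor inside the rim and not on another. When all are sorted, test the loaded stage's clamp: draw the spring gauge's handle out until the barrel's mouth lies on the broad black band and hold it there for two seconds, never pulling it out to its end stop, then let it go back home and leave go; leave the bottle, the dish and the screwdriver where they are throughout.

Things in the scene. Friction and masses are not known exactly. Their poses are not given: they have to be found in the camera images.
- pillar_a: bright steel pillar, a plain cylinder 40 mm in diameter and 50 mm long with closed flat ends and two thin dark grooves, standing on the bench at the start; origin at its middle, z along its axis. Outwardly all pillars are the same: a solid one weighs about 490 g, a hollow one (a capped tube) about 140 g, each within 10 percent. May be absent (6 or 7 are present)
- pillar_b: bright steel pillar, a plain cylinder 40 mm in diameter and 50 mm long with closed flat ends and two thin dark grooves, standing on the bench at the start; origin at its middle, z along its axis. Outwardly all pillars are the same: a solid one weighs about 490 g, a hollow one (a capped tube) about 140 g, each within 10 percent. May be absent (6 or 7 are present)
- pillar_c: bright steel pillar, a plain cylinder 40 mm in diameter and 50 mm long with closed flat ends and two thin dark grooves, standing on the bench at the start; origin at its middle, z along its axis. Outwardly all pillars are the same: a solid one weighs about 490 g, a hollow one (a capped tube) about 140 g, each within 10 percent. May be absent (6 or 7 are present)
- pillar_d: bright steel pillar, a plain cylinder 40 mm in diameter and 50 mm long with closed flat ends and two thin dark grooves, standing on the bench at the start; origin at its middle, z along its axis. Outwardly all pillars are the same: a solid one weighs about 490 g, a hollow one (a capped tube) about 140 g, each within 10 percent. May be absent (6 or 7 are present)
- pillar_e: bright steel pillar, a plain cylinder 40 mm in diameter and 50 mm long with closed flat ends and two thin dark grooves, standing on the bench at the start; origin at its middle, z along its axis. Outwardly all pillars are the same: a solid one weighs about 490 g, a hollow one (a capped tube) about 140 g, each within 10 percent. May be absent (6 or 7 are present)
- pillar_f: bright steel pillar, a plain cylinder 40 mm in diameter and 50 mm long with closed flat ends and two thin dark grooves, standing on the bench at the start; origin at its middle, z along its axis. Outwardly all pillars are the same: a solid one weighs about 490 g, a hollow one (a capped tube) about 140 g, each within 10 percent. May be absent (6 or 7 are present)
- pillar_g: bright steel pillar, a plain cylinder 40 mm in diameter and 50 mm long with closed flat ends and two thin dark grooves, standing on the bench at the start; origin at its middle, z along its axis. Outwardly all pillars are the same: a solid one weighs about 490 g, a hollow one (a capped tube) about 140 g, each within 10 percent. May be absent (6 or 7 are present)
- stage: manual XY stage bolted to the bench, on the robot's left or right: aluminium base plate, black slides with micrometers, and on top a flat carrier plate 100 x 212 mm (x, y) with a low rim. Origin on the bench under the carrier's middle; the spring gauge sticks out to its -x side, towards the robot; y along the carrier's length
- carrier (a point): middle of the carrier plate's flat floor, 56 mm above the bench, axes as the stage's; the floor inside the rim is 84 x 196 mm (x, y), the rim 8 mm high and 8 mm wide; room for three standing pillars in a row along y, at -60, 0 and +60 mm
- gauge (a joint): how far the spring gauge's plunger is drawn out of its barrel, m, along the stage's -x: 0 = home (its spring takes it back there), stop at 0.050. Spring 250 N/m (about 8 N at the band). The rod's broad black band, 8 mm wide, is at the barrel's mouth at 0.028 to 0.036; two thin black rings at 0.010 and 0.020 come out before it
- gauge_grip (a point): middle of the gauge's black pull handle, 42 mm above the bench, moves with the plunger; axes as the stage's. A level spool along x: neck 14 mm diameter, 28 mm long, between collars of 28 mm diameter; pinch it from above across y, the outer collar 14 mm towards -x takes the pull. At home the barrel (22 mm diameter) ends 25 mm and the carrier 106 mm towards +x
- tray: open stainless tray standing fast on the bench, on the other side from the stage, 132 x 222 mm (x, y), walls 25 mm high and 3 mm thick; origin under its middle on the bench
- tray_in (a point): middle of the tray's inner floor, 3 mm above the bench, axes as the tray's; inside 126 x 216 mm (x, y), room for four pillars in a row along y, 52 mm apart
- wash_bottle: white plastic wash bottle with yellow cap, 60 mm diameter, 110 mm tall, standing beyond the pillars; leave it alone
- weigh_dish: small aluminium weighing dish, 70 mm diameter, 22 mm high, beyond the pillars; leave it alone
- driver: screwdriver 160 mm long lying beyond the pillars; leave it alone
Things that resemble listed ones, but are neither listed nor needed, are in the scene too. Leave any blue look-alike of the pillar_d alone. Leave any yellow look-alike of the pillar_g alone.

How it is judged:
By the outcome, as a careful person would: the job done as asked, in the order asked, and still so for the second after the job is handed in, with the robot touching nothing.
Of pillar_a, pillar_b, pillar_c, pillar_d, pillar_e, pillar_f, pillar_g only 6 to 7 are there at a start; the rules pass over those that are not, and their reading is None.
At some moment in a run one of pillar_a, pillar_b, pillar_c, pillar_d, pillar_e, pillar_f, pillar_g may be knocked a few centimetres aside while the robot is not near it.
Once in a run the grip may slacken for a moment while it holds something.
It also fails if it takes over 210 s, if anything falls off the work surface, if the arm or the gripper's body presses on something with over 40 N, if the wrist force passes 120 N, or if a joint passes its speed limit or range.

ROBOT

A 7-joint arm with a two-finger parallel gripper is mounted at the origin on the work surface. World frame = base frame: x ahead of the robot, y to its left, z up, the work surface at z = 0. Lengths are in m, angles in degrees, forces in N, time in s.
With the tool pointing down it reaches from about 0.425 to 0.95 m from the base axis. Payload 4.7 kg.
Tool frame: the origin (TCP) lies midway between the tips of the shut fingers; the grasp point (between the pads) lies 19 mm behind it (arm.grip_point_offset is the z of the grasp point in the tool frame, in m); z points along the fingers, y is the line along which they close (so a half turn about z gives the same grasp; the last joint's range is limited). The gripper opens to 85 mm and grips with 20 to 120 N. Pads are 22 mm wide; open, the fingers measure 114 mm over their backs; the gripper's body (76 mm by 85 mm) begins 54 mm behind the grasp point. The pads swing forward as they close: fully open they stand 13 mm farther back than shut.
Start: joints at [-75.911, 26.849, -2.785, 87.806, 1.381, 65.374, -4.715], TCP at [0.183, 0.65, 0.231] pointing down, gripper open.
Joint ranges: [-148.3, 148.3], [-19.14, 114.17], [-79.39, 73.82], [5.75, 140.21], [-59.74, 239.74], [12.07, 113.84], [-152.46, 152.46]. Speed limits (degrees/s): [147.25, 147.25, 180, 180, 180, 180, 180].

INTERFACE

Orientations are given as a 3x3 rotation matrix whose columns are the frame's x, y, z axes.
In Python, from plant import arm gives the robot as it stands. The module is installed in compiled form; this text tells all that it offers. Calls block until the motion is done:
- arm.move_pose(position, orientation): joint-space move of the TCP to a pose.
- arm.servo_line(position, orientation=None, feed=0.15): straight line of the TCP; orientation=None keeps the orientation; feed is the mean speed in m/s.
- arm.goto_joints(angles): joint-space move.
- arm.let_go() and arm.grab(strength=None): open the fingers fully, or close them until they stop; strength is the grip in N (None keeps the last).
- arm.wait(seconds).
- arm.ik(position, orientation): joint angles nearest the present ones, or None.
- arm.camera(name): name is "scene" or "top"; returns a dict with "frame" (420x560x3 uint8, blue, green, red), "camera_matrix" (3x3 intrinsics, pixels), "distortion" ([k1, k2, p1, p2, k3] as OpenCV has them; the pictures are not rectified), "view" (4x4, takes a point from world to camera coordinates). Camera axes: x right, y down, z forward; pixel columns grow to the right and rows downward; lengths in m; the calibration is good to about 2 mm. A picture is of the moment at which its call begins. There is no depth.
A pose or a line that the arm cannot do raises arm.IKError and nothing moves.
- arm.hand_in(): hands the job in; it is judged then, once.
Trained networks look in a picture, given as the dict that the camera call returned (one of the last four; its "shot" number tells which), for a name from the list of things; names that differ only in an ending like _2 or _b are one class to them, and where a whole thing is asked for, a point or a joint stands for the part that bears it (a point fixed in the world has none). Each returns a list of dicts, best first, with "score" (0 to 1); they miss things now and then, are a little off and sometimes report something else, mostly with a low value. They report only what shows in the picture. A call takes as long as a camera call. They do not tell look-alikes from the thing itself.
- arm.recognise(target, picture): "position" ([x, y, z] in m, in world coordinates, good to about 4 mm: the middle of the surface that is visible of it).
- arm.outline_of(target, picture): "region" (420x560 bool, what is visible of it).
- arm.mark_of(target, picture): "position" ([x, y, z] in m, in world coordinates, good to about 4 mm: a listed point, or the origin of a listed thing).
Readings, each from a call of its own:
- arm.current_t(): time.
- arm.current_q(): joint angles.
- arm.current_qd(): joint speeds.
- arm.current_effort(): joint torques, N m.
- arm.current_eef_pos(): TCP position.
- arm.current_eef_rot(): TCP orientation.
- arm.current_force(): force on the tool from outside, world axes, zero at the start.
- arm.current_moment(): the same for the moment, N m.
- arm.current_width(): finger opening in m.
- arm.current_grip_force(): force on a finger pad.
Only numpy, scipy, OpenCV 4.12 (cv2) and the standard library are available. Lean on these libraries where they do the work, as an engineer would, in place of code of your own. Each camera call takes 0.05 s, during which the arm holds its last target. There are 200 camera calls.

## Working session

There is one attempt and no reset: what is moved stays moved. The work goes in short steps, each a Python script; the robot and the scene stay as the last script left them, time stands still between calls to the robot, and variables do not carry over. Pictures are saved under pics/ and viewed, at most 14 in all, crops included, and the job is handed in when it is done.

```bash
mkdir -p pics
cat > h.py <<'E'
import numpy as np, cv2
from plant import arm
def proj(P,c):
    R=c["view"][:3,:3];t=c["view"][:3,3]
    return cv2.projectPoints(np.float64(P).reshape(-1,1,3),cv2.Rodrigues(R)[0],t,c["camera_matrix"],np.float64(c["distortion"]))[0].reshape(-1,2)
def unproj(uv,c,z):
    n=cv2.undistortPoints(np.float64(uv).reshape(-1,1,2),c["camera_matrix"],np.float64(c["distortion"])).reshape(-1,2)
    R=c["view"][:3,:3];t=c["view"][:3,3];o=-R.T@t
    d=np.c_[n,np.ones(len(n))]@R
    return o+d*((z-o[2])/d[:,2])[:,None]
E
python3 - <<'E'
from h import *
for n in("scene","top"):
    c=arm.camera(n);cv2.imwrite(f"pics/{n}0.png",c["frame"])
    print(n,"cam pos",-c["view"][:3,:3].T@c["view"][:3,3])
    for k in("pillar_a","stage","carrier","gauge_grip","tray_in","tray","wash_bottle","weigh_dish","driver"):
        for r in arm.mark_of(k,c): print(k,np.round(r["position"],3),round(r["score"],2),proj(r["position"],c).round())
print(arm.current_t(),arm.current_force(),arm.grip_point_offset,arm.current_eef_rot())
E
```

```text
scene cam pos [ 0.92935878 -0.57316053  0.8499576 ]
pillar_a [0.573 0.075 0.024] 0.92 [[273. 189.]]
pillar_a [0.535 0.01  0.023] 0.85 [[243. 204.]]
pillar_a [0.67  0.077 0.028] 0.8 [[313. 203.]]
pillar_a [0.457 0.161 0.022] 0.78 [[246. 149.]]
pillar_a [0.484 0.087 0.02 ] 0.76 [[241. 174.]]
pillar_a [ 0.561 -0.077  0.025] 0.7 [[233. 237.]]
pillar_a [ 0.474 -0.083  0.027] 0.63 [[196. 223.]]
pillar_a [ 0.659 -0.059  0.021] 0.58 [[280. 249.]]
stage [0.63  0.287 0.003] 0.65 [[334. 145.]]
carrier [0.634 0.289 0.054] 0.71 [[337. 130.]]
gauge_grip [0.482 0.089 0.022] 0.67 [[240. 173.]]
gauge_grip [0.473 0.295 0.04 ] 0.65 [[278. 113.]]
gauge_grip [0.633 0.29  0.054] 0.55 [[337. 129.]]
tray_in [ 0.624 -0.242  0.004] 0.73 [[218. 319.]]
tray [ 0.619 -0.245 -0.001] 0.79 [[216. 321.]]
wash_bottle [ 0.772  0.172 -0.002] 0.77 [[372. 198.]]
weigh_dish [0.798 0.067 0.003] 0.76 [[366. 235.]]
driver [ 0.559 -0.079  0.028] 0.7 [[232. 236.]]
driver [ 0.761 -0.163  0.002] 0.59 [[303. 316.]]
driver [ 0.622 -0.248 -0.   ] 0.17 [[216. 322.]]
top cam pos [ 0.48050992 -0.02020004  1.23029266]
pillar_a [ 0.56  -
[... 307 characters left out ...]
47 [[307. 200.]]
stage [0.623 0.29  0.002] 0.76 [[177. 212.]]
carrier [0.624 0.286 0.056] 0.62 [[173. 209.]]
gauge_grip [0.472 0.293 0.042] 0.56 [[168. 268.]]
tray_in [ 0.62  -0.245  0.002] 0.95 [[376. 218.]]
tray [ 0.624 -0.246 -0.001] 0.58 [[376. 217.]]
wash_bottle [0.773 0.176 0.001] 0.87 [[222. 158.]]
weigh_dish [0.808 0.065 0.004] 0.96 [[263. 146.]]
driver [ 0.762 -0.158  0.001] 0.9 [[344. 165.]]
driver [0.806 0.061 0.003] 0.74 [[264. 147.]]
driver [0.576 0.073 0.022] 0.59 [[256. 231.]]
1.0 [-0.32680607  0.33702676  0.09339113] -0.0187 [[-9.62486224e-01  2.71330553e-01 -1.92267002e-05]
 [ 2.71330548e-01  9.62486217e-01  1.24683615e-04]
 [ 5.23359080e-05  1.14789470e-04 -9.99999992e-01]]
```

Run:
```python
import cv2
a=cv2.imread("pics/scene0.png")[80:350,150:420];b=cv2.imread("pics/top0.png")[120:320,130:430]
cv2.imwrite("pics/s1.png",cv2.resize(a,(600,600),interpolation=cv2.INTER_CUBIC))
cv2.imwrite("pics/t1.png",cv2.resize(b,(800,533),interpolation=cv2.INTER_CUBIC))
```

```text
(no output)
```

View pics/s1.png

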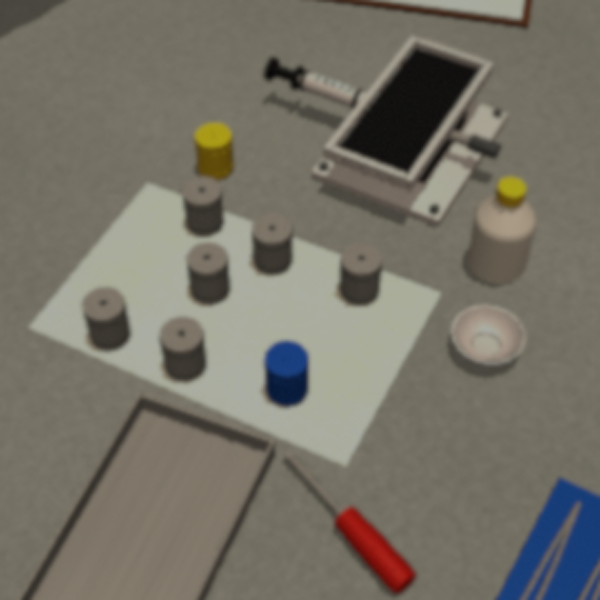

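View pics/t1.png

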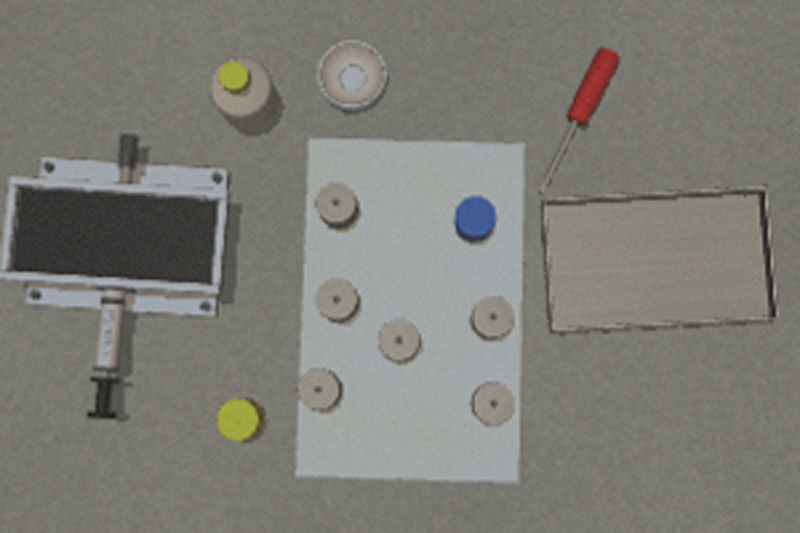

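The six steel pillars sit on the white sheet, at top-crop px (336,204), (336,299), (399,340), (320,389), (493,317) and (493,403). The look-alikes are the blue pillar at (475,218) and the yellow one at (239,419), which is off the sheet. The stage with its gauge is on the left and the tray is on the right. Both are turned a few degrees, so I'll measure their yaw next.

```bash
cat >> h.py <<'E'
def coloured(p,c):
    u,v=proj([p[0],p[1],0.05],c)[0].round().astype(int)
    w=c["frame"][max(v-2,0):v+3,max(u-2,0):u+3].reshape(-1,3)
    if len(w)==0: return True
    return np.median(cv2.cvtColor(w[None],cv2.COLOR_BGR2HSV)[0,:,1])>110
def pillars(zmax=0.04,minscore=0.3):
    """fused (steel, coloured) lists of pillars found by both cameras"""
    out=[]
    for n in("top","scene"):
        c=arm.camera(n)
        for r in arm.mark_of("pillar_a",c):
            p=np.array(r["position"])
            if r["score"]<minscore: continue
            col=coloured(p,c)
            for o in out:
                if np.hypot(*(o[0][0]-p)[:2])<0.025: o[0].append(p);o[1].append(col);break
            else: out.append(([p],[col]))
    S=[(np.mean(o[0],0),len(o[0]),np.mean(o[1])) for o in out]
    return S
E
python3 - <<'E'
from h import *
for s in pillars(): print(s[0].round(3),s[1],s[2])
c=arm.camera("top");f=c["frame"]
g=cv2.cvtColor(f,cv2.COLOR_BGR2GRAY)
m=np.zeros_like(g);m[185:232,128:220]=(g[185:232,128:220]<75)
def rect(m,z):
    m=cv2.morphologyEx(m.astype(np.uint8),cv2.MORPH_OPEN,np.ones((3,3)))
    k=max(cv2.findContours(m,cv2.RETR_EXTERNAL,cv2.CHAIN_APPROX_NONE)[0],key=cv2.contourArea)
    P=unproj(cv2.convexHull(k).reshape(-1,2),c,z)[:,:2]*1000
    print(cv2.minAreaRect(P.astype(np.float32)))
rect(m,.056)
for n,z in(("tray",.02),("carrier",.05)):
    r=arm.outline_of(n,c)
    if r: rect(r[0]["region"],z)
    r=arm.mark_of(n,c); print(n,[x["position"] for x in r][:1])
E
```

```text
[0.535 0.009 0.025] 2 0.0
[ 0.559 -0.079  0.024] 2 0.0
[0.484 0.088 0.023] 2 0.0
[0.573 0.072 0.022] 2 0.0
[ 0.475 -0.083  0.029] 2 0.0
[0.668 0.077 0.025] 2 0.0
[0.456 0.164 0.024] 2 1.0
[ 0.657 -0.057  0.026] 2 1.0
((626.02880859375, 289.1061706542969), (193.69500732421875, 81.51651000976562), 87.74923706054688)
((777.251953125, 173.62001037597656), (71.86839294433594, 62.053672790527344), 2.3891966342926025)
tray [[0.6237, -0.2456, 0.0002]]
((615.8983764648438, 273.0124206542969), (248.50131225585938, 236.86691284179688), 37.335811614990234)
carrier [[0.624, 0.2843, 0.0576]]
```

```bash
cat >> h.py <<'E'
from scipy.spatial.transform import Rotation as Ro
SY=-2.25; C=np.array([0.626,0.289])
def R2(a): a=np.radians(a);return np.array([[np.cos(a),-np.sin(a)],[np.sin(a),np.cos(a)]])
def down(a):
    """tool down, fingers closing along world direction a (deg)"""
    y=np.array([*R2(a)[:,0],0]);z=np.array([0,0,-1.]);return np.c_[np.cross(y,z),y,z]
def best(p,angs):
    """orientation among angs (+half turns) reachable with last joint nearest to centre"""
    q0=np.array(arm.current_q());B=None
    for a in angs:
        for h in(0,180):
            q=arm.ik(list(p),down(a+h))
            if q is None or abs(q[6])>140: continue
            cst=np.abs(np.array(q)-q0).max()
            if B is None or cst<B[0]: B=(cst,a+h)
    return down(B[1])
def clear(p,others,a):
    """min gap from open fingers' footprint to other pillars' axes (minus radius)"""
    g=1
    for o in others:
        d=R2(a).T@(np.array(o[:2])-p[:2])
        for s in(1,-1):
            e=np.maximum(np.abs(d-[s*0.050,0])-[0.009,0.013],0);g=min(g,np.hypot(*e)-0.02)
    return g
def fz(n=8):
    v=[]
    for _ in range(n): v.append(arm.current_force());arm.wait(0.02)
    return np.mean(v,0)
E
python3 - <<'E'
from h import *
c=arm.camera("top")
k=np.array([(543,200),(766,188),(775,318),(552,330)])/2.667+[130,120]
P=unproj(k,c,.025)[:,:2];print(P.round(3),P.mean(0))
for i in range(4):
    d=P[(i+1)%4]-P[i];print(np.hypot(*d).round(3),np.degrees(np.arctan2(d[1],d[0])).round(1))
S=[s[0] for s in pillars()]
for i,p in enumerate(S[:6]):
    o=[x for j,x in enumerate(S) if j!=i]
    print(p.round(3),[(a,round(clear(p,o,a)*1000)) for a in range(0,180,20)])
for p in [(0.475,-.083,.3),(0.475,-.083,.016),(0.668,.077,.016),(.626,.349,.2),(.62,-.324,.2),(.44,.295,.02)]:
    print(p,[None if arm.ik(list(p),down(a)) is None else round(arm.ik(list(p),down(a))[6]) for a in(0,45,90,135,180,225,270)])
E
```

```text
[[ 0.675 -0.129]
 [ 0.693 -0.348]
 [ 0.565 -0.356]
 [ 0.547 -0.14 ]] [ 0.62017284 -0.24317115]
0.22 -85.4
0.128 -176.5
0.217 94.7
0.129 4.8
[ 0.476 -0.08   0.027] [(0, 6), (20, 6), (40, 22), (60, 28), (80, 30), (100, 44), (120, 41), (140, 22), (160, 7)]
[0.484 0.088 0.023] [(0, 11), (20, 17), (40, 35), (60, 29), (80, 10), (100, -1), (120, -1), (140, 7), (160, 11)]
[0.536 0.009 0.025] [(0, 33), (20, 16), (40, -2), (60, -3), (80, -2), (100, 12), (120, 12), (140, 15), (160, 26)]
[0.574 0.074 0.024] [(0, 11), (20, 16), (40, -2), (60, -3), (80, -2), (100, 16), (120, 32), (140, 19), (160, 11)]
[0.454 0.161 0.023] [(0, 42), (20, 56), (40, 44), (60, 29), (80, 10), (100, -1), (120, -1), (140, 7), (160, 26)]
[ 0.561 -0.08   0.025] [(0, 6), (20, 6), (40, 22), (60, 33), (80, 16), (100, 12), (120, 12), (140, 22), (160, 7)]
(0.475, -0.083, 0.3) [11, 55, 100, 145, None, -121, -77]
(0.475, -0.083, 0.016) [45, 81, 111, 148, -117, -72, -42]
(0.668, 0.077, 0.016) [12, 48, 85, 124, 126, -99, -72]
(0.626, 0.349, 0.2) [-23, 17, 59, 100, 140, -135, -105]
(0.62, -0.324, 0.2) [47, 91, 143, 133, -123, -78, -41]
(0.44, 0.295, 0.02) [-24, 14, 52, 90, 127, -119, -102]
```

```bash
cat >> h.py <<'E'
TY=4.7; T=np.array([0.621,-0.244]); HZ=0.012
CS=[60,0,-60]; TS=[-78,-26,26,78]   # slots, mm along y
def pick(p,others):
    angs=sorted(range(0,180,15),key=lambda a:-clear(p,others,a))
    g=[clear(p,others,a) for a in angs]
    angs=[a for a,k in zip(angs,g) if k>=min(g[0],0.012)-1e-9]
    R=best([p[0],p[1],HZ],angs)
    arm.let_go()
    arm.move_pose([p[0],p[1],0.14],R)
    f0=fz()
    arm.servo_line([p[0],p[1],HZ],feed=0.12)
    arm.grab(60)
    w=arm.current_width()
    arm.servo_line([p[0],p[1],0.17],feed=0.15); arm.wait(0.3)
    f=f0-fz(12)
    m=f[2]/9.81
    print("gap",round(g[0],3),"w",round(w,4),round(arm.current_width(),4),"m",round(m,3),"t",round(arm.current_t(),1))
    return m,R
def place(kind,slot):
    O,yaw,zf,ys=(C,SY,0.056,CS) if kind=="solid" else (T,TY,0.003,TS)
    x,y=O+R2(yaw)@[0,ys[slot]/1000]
    R=best([x,y,0.17],[yaw])
    arm.move_pose([x,y,0.19],R); arm.wait(0.2)
    w=arm.current_width(); f0=fz(6)
    print("over",round(w,4),end=" ")
    if not 0.036<w<0.045: print("LOST"); return False
    z=zf+HZ+0.012; arm.servo_line([x,y,z],feed=0.15)
    while z>zf+HZ-0.004:
        if fz(3)[2]-f0[2]>3: break
        z-=0.002; arm.servo_line([x,y,z],feed=0.05)
    print("z-nom",round(z-zf-HZ,4),"dF",(fz(3)-f0).round(1),end=" ")
    arm.let_go(); arm.servo_line([x,y,zf+HZ+0.10],feed=0.2)
    print("t",round(arm.current_t(),1)); return True
def job(p,others,ns,nh):
    m,R=pick(p,others)
    w=arm.current_width()
    if not 0.036<w<0.045: print("NOT HELD"); return None
    if 0.35<m<0.65: k="solid"
    elif 0.06<m<0.25: k="hollow"
    else: print("unclear"); return None
    return k,place(k,ns if k=="solid" else nh)
E
python3 - <<'E'
from h import *
S=[s[0] for s in pillars()]
p=min(S,key=lambda s:np.hypot(s[0]-.668,s[1]-.077));print(p)
print(job(p,[o for o in S if o is not p],0,0))
c=arm.camera("scene");cv2.imwrite("pics/a1.png",cv2.resize(c["frame"][70:370,130:430],(600,600),interpolation=cv2.INTER_CUBIC))
E
```

```text
[0.66845 0.07535 0.02425]
gap 0.055 w 0.0388 0.0389 m 0.581 t 8.3
over 0.039 z-nom -0.0 dF [0.3 0.1 4.2] t 13.7
('solid', True)
```

View pics/a1.png

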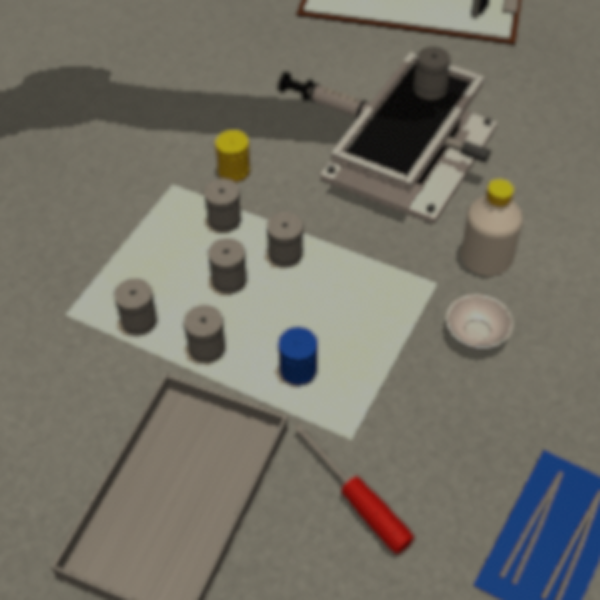

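The scene camera shows the first pillar, a solid one, standing upright in the carrier's far slot at about px (432,75). I'll sort the rest the same way, locating the pillars again before each pick.

```bash
cat > run.py <<'E'
from h import *
import sys
ns,nh,N=map(int,sys.argv[1:4])
for _ in range(N):
    S=pillars()
    def where(p):
        a=np.abs(R2(SY).T@(p[:2]-C));b=np.abs(R2(TY).T@(p[:2]-T))
        return "c" if a[0]<.06 and a[1]<.115 else "t" if b[0]<.07 and b[1]<.115 else "b"
    B=[s for s in S if where(s[0])=="b"]
    st=[s[0] for s in B if s[2]<.5 and s[0][0]<.75]
    print([list(s.round(3)) for s in st],len(S))
    if not st: break
    gap=lambda p:max(clear(p,[s[0] for s in B if s[0] is not p],a) for a in range(0,180,15))
    p=max(st,key=gap)
    r=job(p,[s[0] for s in B if s[0] is not p],ns,nh);print(r)
    if r is None or not r[1]: break
    if r[0]=="solid": ns+=1
    else: nh+=1
    if ns>3: break
c=arm.camera("scene");cv2.imwrite(f"pics/r{ns}{nh}.png",cv2.resize(c["frame"][70:370,130:430],(600,600),interpolation=cv2.INTER_CUBIC))
print(ns,nh)
E
python3 run.py 1 0 2
```

```text
[[np.float64(0.486), np.float64(0.086), np.float64(0.022)], [np.float64(0.535), np.float64(0.01), np.float64(0.024)], [np.float64(0.561), np.float64(-0.078), np.float64(0.026)], [np.float64(0.576), np.float64(0.075), np.float64(0.026)], [np.float64(0.474), np.float64(-0.08), np.float64(0.026)]] 8
gap 0.05 w 0.0385 0.0386 m 0.188 t 19.4
over 0.0387 z-nom -0.0 dF [-1.   0.3  5.9] t 25.1
('hollow', True)
[[np.float64(0.56), np.float64(-0.078), np.float64(0.027)], [np.float64(0.574), np.float64(0.074), np.float64(0.024)], [np.float64(0.534), np.float64(0.009), np.float64(0.024)], [np.float64(0.485), np.float64(0.089), np.float64(0.021)]] 8
gap 0.041 w 0.0388 0.039 m 0.188 t 30.6
over 0.0387 z-nom -0.0 dF [-0.5  0.5  5.5] t 36.7
('hollow', True)
1 2
```

```bash
python3 run.py 1 2 3
```

```text
[[np.float64(0.56), np.float64(-0.079), np.float64(0.024)], [np.float64(0.573), np.float64(0.074), np.float64(0.023)], [np.float64(0.536), np.float64(0.01), np.float64(0.026)]] 8
gap 0.054 w 0.0386 0.0386 m 0.465 t 42.0
over 0.0392 z-nom -0.0 dF [-0.8 -0.2  5. ] t 47.1
('solid', True)
[[np.float64(0.56), np.float64(-0.078), np.float64(0.026)], [np.float64(0.536), np.float64(0.009), np.float64(0.025)]] 9
gap 0.067 w 0.0389 0.0384 m 0.452 t 52.2
over 0.0387 z-nom -0.0 dF [0.1 0.4 4.6] t 57.4
('solid', True)
[[np.float64(0.558), np.float64(-0.079), np.float64(0.027)]] 8
gap 0.074 w 0.0391 0.0388 m 0.122 t 62.6
over 0.0388 z-nom -0.0 dF [-0.4  0.4  5. ] t 68.3
('hollow', True)
3 3
```

Run:
```python
from h import *
arm.move_pose([0.45,0.15,0.35],best([0.45,0.15,0.35],[90+SY]))
c=arm.camera("top");a=cv2.resize(c["frame"][110:320,120:440],(800,525),interpolation=cv2.INTER_CUBIC)
cv2.imwrite("pics/t2.png",a)
print(arm.current_t())
for n in("top","scene"):
    c=arm.camera(n);print([np.round(r["position"],3) for r in arm.mark_of("gauge_grip",c)])
```

```text
70.0667
[array([0.805, 0.064, 0.005])]
[array([0.474, 0.296, 0.041])]
```

View pics/r33.png

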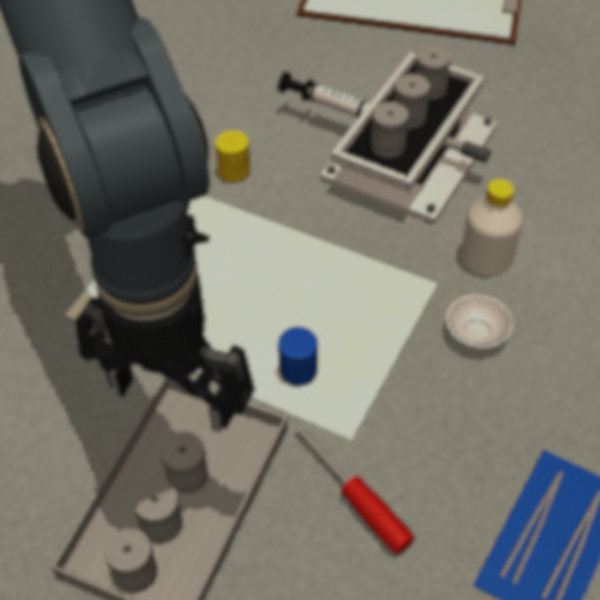

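View pics/t2.png

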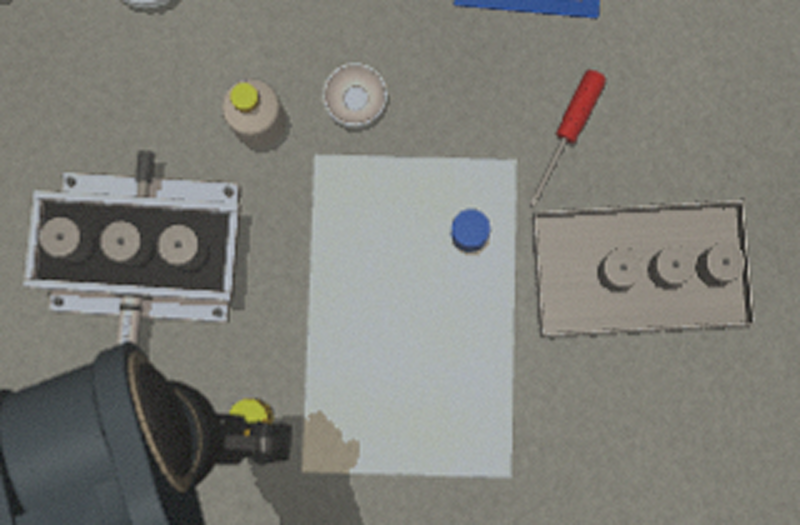

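All six are sorted and upright, and no steel pillar is left on the bench: three on the carrier at px (60,238), (120,240) and (178,244), and three in the tray at (623,268), (674,264) and (719,262). Next is the gauge.

```bash
cat >> h.py <<'E'
G=np.array([0.4715,0.295]); GX=R2(SY)[:,0]; GZ=0.021
def snap(name,uv,c,s=10,hw=(40,30)):
    u,v=np.round(uv).astype(int);f=c["frame"][v-hw[1]:v+hw[1],u-hw[0]:u+hw[0]]
    cv2.imwrite(name,cv2.resize(f,None,fx=s,fy=s,interpolation=cv2.INTER_CUBIC))
E
python3 - <<'E'
from h import *
R=best([*G,GZ],[90+SY])
arm.move_pose([*G,0.14],R); f0=fz(); np.save("f0.npy",f0)
arm.servo_line([*G,GZ],feed=0.1); print("contact",fz()-f0)
arm.grab(60); print("w",arm.current_width(),(fz()-f0).round(2))
if arm.current_width()<0.02:
    for d in(0.005,0.010,0.015,0.020):
        arm.servo_line([*(G-GX*d),GZ],feed=0.02); f=fz()-f0
        print(d,"along x",round(f[:2]@GX,2),arm.current_width())
    c=arm.camera("scene");snap("pics/g1.png",proj([*(G+GX*.0),.042],c)[0],c)
    c=arm.camera("top");snap("pics/g1t.png",proj([*(G+GX*.0),.042],c)[0],c)
print(arm.current_t())
E
```

```text
contact [-0.47162871 -0.07590716  0.13450338]
w 0.012183346129190944 [-1.02 -5.03  5.18]
0.005 along x 1.26 0.01181870810584461
0.01 along x 2.37 0.01241410530079812
0.015 along x 3.16 0.012545081571033446
0.02 along x 4.46 0.01240771237326403
75.9083
```

View pics/g1.png

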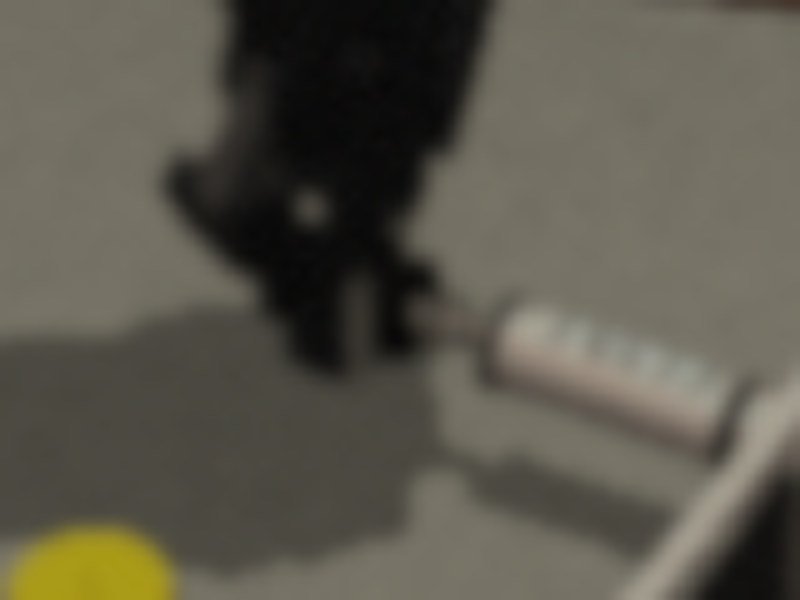

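At 20 mm of travel the force is about 4.5–5.4 N, which agrees with 250 N/m. The rod shows between the inner collar (420,330) and the barrel's mouth (490,345). I'll draw to 32 mm, hold, and check.

Run:
```python
from h import *
f0=np.load("f0.npy")
for d in(0.026,0.032):
    arm.servo_line([*(G-GX*d),GZ],feed=0.02); f=fz()-f0
    print(d,"along x",round(f[:2]@GX,2),arm.current_width())
e=np.array(arm.current_eef_pos());print("moved",(G-e[:2])@GX,(e[:2]-G).round(4))
c=arm.camera("scene");snap("pics/g2.png",proj([*(G+GX*.015),.042],c)[0],c,16,(25,18))
for n in("scene","top"):
    c=arm.camera(n);print([(np.round(r["position"],4),round(r["score"],2)) for r in arm.mark_of("gauge_grip",c)])
    print("mouth px",proj([*(C-GX*.131),.042],c),"band exp",proj([*(C-GX*.135),.042],c))
arm.wait(1)
print(arm.current_t(), ((fz()-f0)[:2]@GX).round(2))
```

```text
0.026 along x 5.69 0.012588857806605062
0.032 along x 7.23 0.012275109098833068
moved 0.028261878033403572 [-0.0283 -0.0002]
[(array([ 0.6213, -0.2171,  0.0274]), 0.54), (array([0.4471, 0.2972, 0.0422]), 0.44)]
mouth px [[285.79336315 115.24459473]] band exp [[284.38345587 114.74141657]]
[(array([0.4448, 0.2952, 0.0443]), 0.49)]
mouth px [[168.50997542 258.88824543]] band exp [[168.35562857 260.44876833]]
78.325 6.83
```

View pics/g2.png

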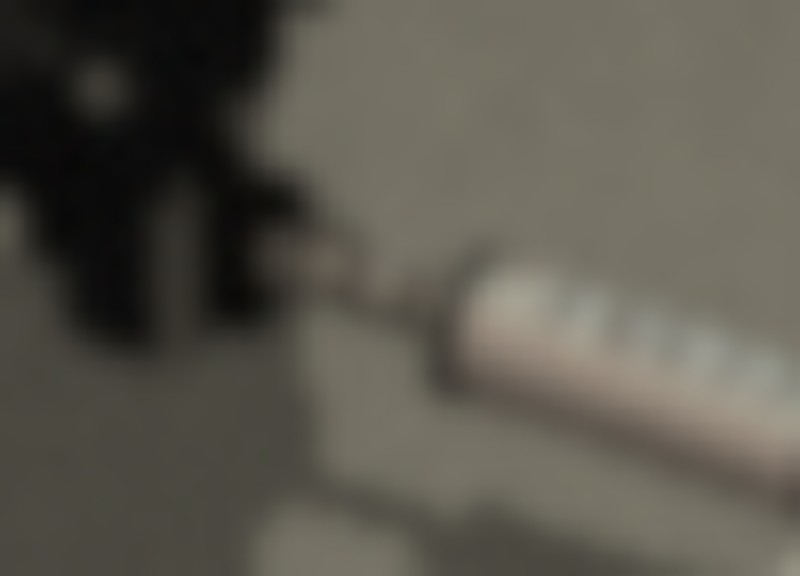

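The arm gives a little under the spring load. The TCP has actually moved 28.3 mm and the force is about 7 N. The rings show near (355,260) and (405,300), so the band is only just reaching the mouth at (440,325). I'll draw about 4 mm further.

Run:
```python
from h import *
f0=np.load("f0.npy")
mv=lambda:(G-np.array(arm.current_eef_pos())[:2])@GX
d=0.034
for _ in range(6):
    arm.servo_line([*(G-GX*d),GZ],feed=0.02); arm.wait(0.3); m=mv()
    print(round(d,4),"moved",round(m,4),"F",((fz(10)-f0)[:2]@GX).round(2),arm.current_width())
    if m>0.0317: break
    d=min(d+min(0.0324-m,0.002),0.041)
t0=arm.current_t()
c=arm.camera("scene");snap("pics/g3.png",proj([*(G+GX*.015),.042],c)[0],c,16,(25,18))
arm.wait(1.0);print(mv(),((fz(10)-f0)[:2]@GX).round(2))
print(d,t0,arm.current_t())
```

```text
0.034 moved 0.03 F 7.47 0.011795555127848403
0.036 moved 0.0318 F 8.1 0.012552340889391366
0.03183065738679964 7.79
0.036000000000000004 79.8917 81.1083
```

View pics/g3.png

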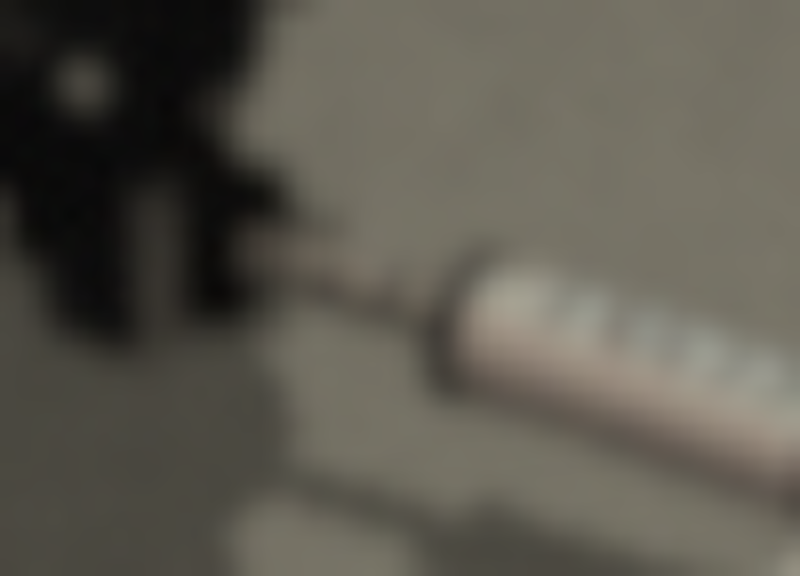

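TCP travel is 31.8 mm and the force is 7.8–8.1 N (about 32 mm), and the dark band lies at the mouth (430,310). I'll hold longer, return it, release, and check.

Run:
```python
from h import *
f0=np.load("f0.npy")
mv=lambda:(G-np.array(arm.current_eef_pos())[:2])@GX
arm.wait(2.5);print(mv(),((fz(10)-f0)[:2]@GX).round(2))
arm.servo_line([*G,GZ],feed=0.02);arm.wait(0.3);print("home",mv(),((fz(10)-f0)[:2]@GX).round(2))
arm.let_go();arm.wait(0.3);arm.servo_line([*G,0.15],feed=0.1)
R=best([0.45,0.0,0.35],[90]);arm.move_pose([0.45,0.0,0.35],R);arm.wait(0.5)
c=arm.camera("scene");cv2.imwrite("pics/e.png",cv2.resize(c["frame"][70:370,130:430],(600,600),interpolation=cv2.INTER_CUBIC))
print([np.round(r["position"],3) for r in arm.mark_of("gauge_grip",c)],arm.current_t())
```

```text
0.03181458208307096 7.92
home 3.4951474186423916e-05 -1.01
[array([0.473, 0.294, 0.041])] 90.575
```

View pics/e.png

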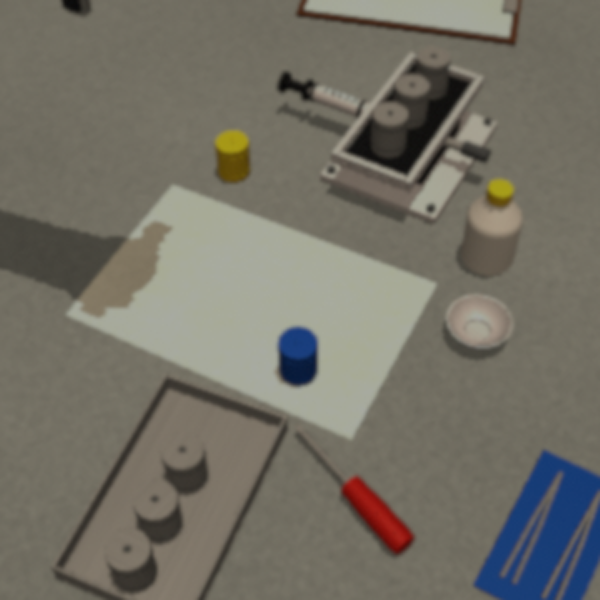

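Three pillars stand on the carrier at (432,70), (411,95) and (389,125), and three in the tray at (185,460), (157,510) and (130,558). The gauge is home at (290,85), and the bottle, dish, screwdriver and both look-alikes haven't moved.

```bash
python3 -c "
from plant import arm
print(arm.hand_in())"
```

```text
the job is handed in; nothing more can be done
None
```

Job handed in after about 91 s of the 210 s allowed: six pillars were present, three solid ones are on the carrier and three hollow ones in the tray, and the gauge was held on the black band (about 32 mm, 8 N) for more than 2 s, then returned home and released.

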